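Lay a breakfast place around the plate

TASK

Lay a breakfast place from the serving tray around the white plate, which stays where it is: stand the butter dish in the middle of the plate and put its lid on it, stand the jam jar to the left of the plate and the white tumbler behind it, and lay the spreader to the right, pointing straight ahead with its handle towards the robot. Left, right and behind are as seen from the robot; jar, tumbler and spreader each lie level with the plate's middle, about 2 cm clear of its rim. Keep the jar and tumbler upright the whole time, and leave the canister and the mill where they stand.

Things in the scene. Friction and masses are not known exactly. Their poses are not given: they have to be found in the camera images.
- plate: White melamine breakfast plate, fixed to the table, 190 mm across the rim (radius 95), 16 mm high; flat inner floor of radius 65 mm, 5 mm above the table; the rim slopes up from there. Origin: centre of its underside, on the table (z = 0). Its axes are parallel to the world's: +x behind it (away from the robot), +y to its left, -y to its right.
- tray: Wooden serving tray, fixed, 230 mm (its x) by 340 mm (its y), floor 6 mm thick, rim 18 mm high and 6 mm thick, a low wire handle at each short end (up to 27 mm high). It holds the five loose things at the start, turned up to 0.12 rad. It stands on one side of the robot and the plate on the other. Origin: centre of its underside, on the table.
- jam_jar: Closed glass jam jar, red inside, with a green twist cap; body 62 mm across and straight from 3 to 64 mm height, cap 57 mm across from 72 to 88 mm height; about 260 g. Origin: centre of its underside; z up.
- butter_dish: Small round open steel butter pat dish, 60 mm across, 24 mm high, wall 2 mm (inner diameter 56), with two foil-wrapped pats low inside; 90 g. Origin: centre of its underside; z up.
- dish_lid: Round steel lid of the butter dish, lying right way up: disc 66 mm across, from 4 to 7 mm height, below it a round boss 44 mm across and 4 mm high that drops loosely inside the dish's rim; in the middle a knob 18 mm across, whose sides stand from 14 to 25 mm height (neck 12 mm across below), top at 27 mm; 60 g. Origin: centre of the boss's underside; z up. On the dish, its disc rests on the dish's rim and its origin is 20 mm above the dish's origin.
- tumbler: White ceramic tumbler without handle, open at the top, 85 mm high, 54 mm across at the foot and 62 mm at the rim, wall 3 mm; about 170 g. Origin: centre of its underside; z up.
- spreader: Butter spreader lying flat, 151 mm long: dark wooden handle 78 mm long, 18 mm wide, 12 mm high, from x = -75 to +3 mm, and a thin round-ended steel blade, 22 mm wide, up to x = +76 mm, held 4 mm off the surface; 55 g. Origin: middle of its length, on its underside. Its +x axis points to the blade's end, -x to the handle's; z up.
- canister: Steel tea canister with a wooden knobbed lid, 78 mm across, 114 mm high, loose; a bystander beyond the tray and plate. Origin: centre of its underside.
- mill: Dark wooden pepper mill, 52 mm across the foot, 115 mm high, loose; a bystander beside the canister. Near the far left corner of the table (x above 0.75 m), a fixed white honey-stick dispenser, 206 mm wide and 209 mm high, is not used in this job. Origin: centre of its underside.
Things that resemble listed ones, but are neither listed nor needed, are in the scene too. There is more than one size of the tumbler; the one meant has the size given above.

How it is judged (in metres and radians):
At the end, for the whole second after the job is handed in: Dish on the plate, centred to 12 mm; lid seated level on it (10 mm); jar 146 mm left of, tumbler 146 mm behind the plate's centre, upright on the table; spreader flat, its middle 125 mm right, handle to the robot, straight to 0.2 rad; these to 15 mm each way; all at rest, released (horizontal distance between butter_dish and plate below 0.012 m and z of butter_dish in the frame of plate between 0.001 and 0.009 m and angle between each of butter_dish, dish_lid, jam_jar, tumbler's own z axis and vertical below 0.1 rad and linear speed of each of butter_dish, dish_lid, jam_jar, tumbler, spreader below 0.01 m/s and horizontal distance between dish_lid and butter_dish below 0.01 m and z of dish_lid in the frame of butter_dish between 0.017 and 0.023 m and y of jam_jar in the frame of plate between 0.131 and 0.161 m and x of jam_jar in the frame of plate between -0.015 and 0.015 m and height (world z) of each of jam_jar, tumbler, spreader below 0.006 m and x of tumbler in the frame of plate between 0.131 and 0.161 m and y of tumbler in the frame of plate between -0.015 and 0.015 m and y of spreader in the frame of plate between -0.14 and -0.11 m and x of spreader in the frame of plate between -0.015 and 0.015 m and angle between the x axis of spreader and the x axis of plate, either way round below 0.2 rad and angle between spreader's own z axis and vertical below 0.15 rad and y of plate in the frame of spreader above 0 m); the robot touches nothing.
It fails at once if the jam jar or the tumbler is tipped by more than 0.6 rad (angle between any of jam_jar, tumbler's own z axis and vertical above 0.6 rad).
It fails at once if the canister or the mill is moved by more than 15 mm (distance of any of canister, mill from where it was at the start of the episode above 0.015 m).
It also fails if it takes over 128 s, if anything falls off the work surface, if the arm or the gripper's body presses on something with over 40 N, if the wrist force passes 120 N, or if a joint passes its speed limit or range.

ROBOT

A 6-joint arm with a two-finger parallel gripper is mounted at the origin on the work surface. World frame = base frame: x ahead of the robot, y to its left, z up, the work surface at z = 0. Lengths are in m, angles in degrees, forces in N, time in s.
With the tool pointing down it reaches from about 0.275 to 0.975 m from the base axis. Payload 8.4 kg.
Tool frame: the origin (TCP) lies midway between the tips of the shut fingers; the grasp point (between the pads) lies 19 mm behind it; x points along the fingers, z is the direction in which the jaws open and shut, and the axes are right-handed (so a half turn about x gives the same grasp; the last joint's range is limited). The gripper opens to 92 mm and grips with 3 to 60 N. Pads are 20 mm wide; open, the fingers measure 128 mm over their backs; the gripper's body (75 mm by 189 mm) begins 69 mm behind the grasp point.
Start: joints at [64.091, 20.225, 93.587, -0, 66.188, -0.138], TCP at [0.272, 0.563, 0.215] pointing down, gripper open.
Joint ranges: [-150.9, 150.9], [-52.94, 120.26], [3.33, 152.33], [-74.26, 254.26], [0, 154.13], [-172.89, 172.89]. Speed limits (degrees/s): [127.2, 127.2, 159.86, 180, 180, 180].

INTERFACE

Orientations are given as a 3x3 rotation matrix whose columns are the frame's x, y, z axes.
In Python, from rig import env, viewer gives the robot as it stands.
- The arm moves only by the shell command python3 -m handwheel 'ROWS'. ROWS is JSON, a list that holds one entry, the list of rows, each a list of 7 numbers: the shift along the world's x, y, z in m, then the turn, a rotation vector about the world's x, y, z in rad, then the gripper command: -1 is shut, 1 is fully open, values between are in proportion. In form: [[[dx, dy, dz, wx, wy, wz, claw], ...]]. A call has 1 to 5 rows; each row is the pose to reach, as a shift and turn from the pose commanded when the call began; what a row does not reach only later rows make up. A row lasts 1/12 s, in which the tool goes at most 41.7 mm and 7.16 degrees, less where a joint would pass 70% of its speed; a pose out of reach is approached as far as the arm can. A call with a gripper value outside its range is refused whole. The fingers move at their own pace and stop on an object; the grip force is fixed at half the most. Time passes only in rows, so rows that repeat a pose let the fingers close. It gives the time, the measured TCP pose, the force and the opening at its end, in the units of the state.
- env.observe(): the state, without advancing time (a new reading comes with each control period).
- viewer.snapshot(name): name is "scene" or "top" or "wrist"; returns the picture (480x640x3 uint8, blue, green, red); there is no depth.
- viewer.get_calibration(name): a dict with "fx", "fy", "cx", "cy" (pixels), "R" (3x3) and "t" (3): a world point X has camera coordinates R X + t. Camera axes: x right, y down, z forward; pixel columns grow to the right and rows downward; lengths in m; the calibration is good to about 2 mm. A picture is of the moment at which its call begins: read the wrist's pose just before it. get_calibration takes no time and is no camera call; for the wrist camera it gives the pose at the moment of the call.
- env.hand_in(): hands the job in, once; it reports no verdict.
The state is a dict: "time": time; "joint_positions": joint angles; "dq": joint speeds; "tau": joint torques, N m; "eef_pos": TCP position; "tool_rot": TCP orientation; "wrist_force": force on the tool from outside, world axes, zero at the start; "ft_torque": the same for the moment, N m; "opening": finger opening in m.
Only numpy, scipy, OpenCV 4.12 (cv2) and the standard library are available. Lean on these libraries where they do the work, as an engineer would, in place of code of your own. Each camera call takes 0.05 s, during which the arm holds its last target.

## Working session

There is one attempt and no reset: what is moved stays moved. The work goes in short steps, Python scripts to look and compute and a shell command to move; the robot and the scene stay as the last step left them, time stands still between calls to the robot, and variables do not carry over. Pictures are saved under pics/ and viewed, and the job is handed in when it is done.

```bash
ls; mkdir -p pics; cat > h.py <<'E'
import numpy as np, cv2
from rig import env, viewer
def snap(n,f):
    im=viewer.snapshot(n); cv2.imwrite('pics/'+f,im); return im
def proj(c,X):
    p=np.asarray(c['R'])@np.asarray(X)+np.asarray(c['t']); return np.array([c['fx']*p[0]/p[2]+c['cx'],c['fy']*p[1]/p[2]+c['cy']])
def back(c,u,v,z):
    R=np.asarray(c['R']);t=np.asarray(c['t']);d=R.T@np.array([(u-c['cx'])/c['fx'],(v-c['cy'])/c['fy'],1]);o=-R.T@t
    return o+d*(z-o[2])/d[2]
E
python3 - <<'E'
from h import *
s=env.observe();print(s['time'],s['eef_pos'],s['tool_rot'],s['opening'])
for n in ('scene','top','wrist'):
    c=viewer.get_calibration(n);print(n,c['fx'],c['cx'],c['cy'],(-np.asarray(c['R']).T@np.asarray(c['t'])).round(3),np.asarray(c['R']).round(3).tolist())
    snap(n,n+'0.png')
E
```

```text
pics
0.0 [0.27152423 0.56238882 0.21386096] [[-5.91856864e-04 -9.00547297e-01  4.34757652e-01]
 [-1.25414412e-03  4.34758055e-01  9.00546424e-01]
 [-9.99999038e-01 -1.22541729e-05 -1.38673064e-03]] 0.09176829195018583
scene 525.6386065240652 313.6521581713065 238.37544430969157 [ 1.133 -0.438  0.975] [[0.554, 0.832, 0.014], [0.65, -0.422, -0.632], [-0.52, 0.359, -0.775]]
top 554.3551067898139 317.0523655842916 241.59608077135746 [0.33  0.016 0.989] [[-0.012, -1.0, 0.012], [-0.982, 0.01, -0.186], [0.186, -0.014, -0.982]]
wrist 383.93084538451757 317.3640634506912 238.70671791132446 [0.21  0.591 0.385] [[0.436, 0.9, -0.002], [0.874, -0.423, 0.24], [0.216, -0.106, -0.971]]
```

View pics/scene0.png

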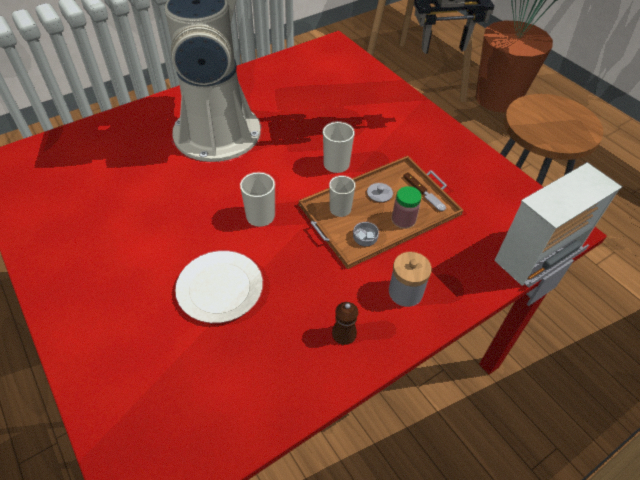

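View pics/top0.png

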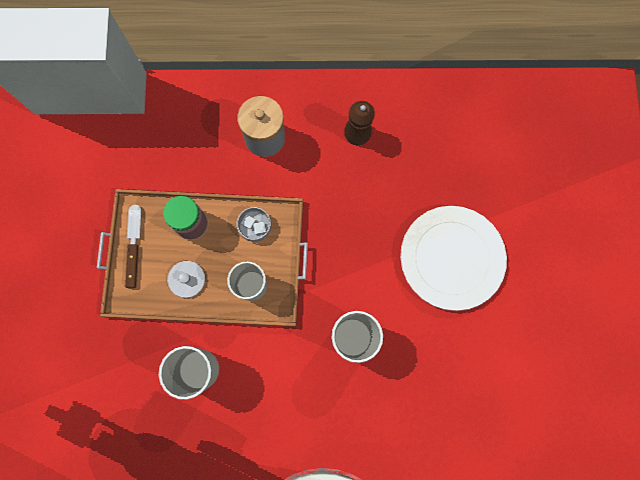

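View pics/wrist0.png

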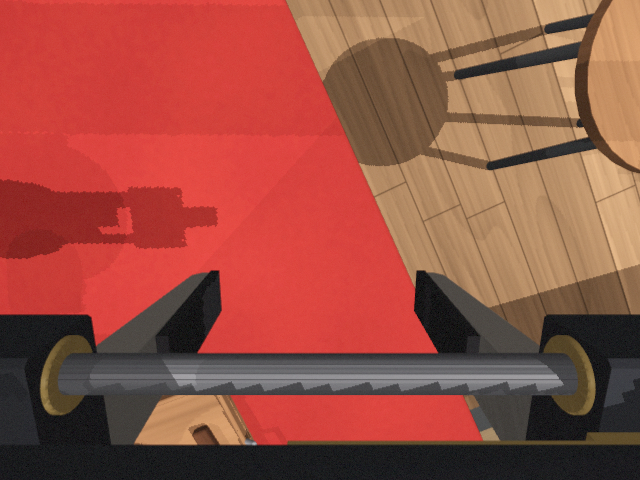

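Top view: tray tumbler at (247,281), with two larger look-alikes at (357,337) and (188,373). Jar cap is at (182,213), dish at (254,224), lid at (186,279), spreader at (133,246), plate at (454,258). Next: measure and check the tumbler sizes.

```bash
python3 - <<'E'
from h import *
im=cv2.imread('pics/top0.png')
a=cv2.resize(im[180:330,95:315],None,fx=3.6,fy=3.6,interpolation=cv2.INTER_CUBIC)
cv2.imwrite('pics/ctray.png',a)
a=cv2.resize(im[180:420,320:520],None,fx=2.5,fy=2.5,interpolation=cv2.INTER_CUBIC);cv2.imwrite('pics/cplate.png',a)
im=cv2.imread('pics/scene0.png')
a=cv2.resize(im[110:270,230:470],None,fx=3.3,fy=3.3,interpolation=cv2.INTER_CUBIC);cv2.imwrite('pics/cscene.png',a)
E
```

```text
(no output)
```

View pics/ctray.png

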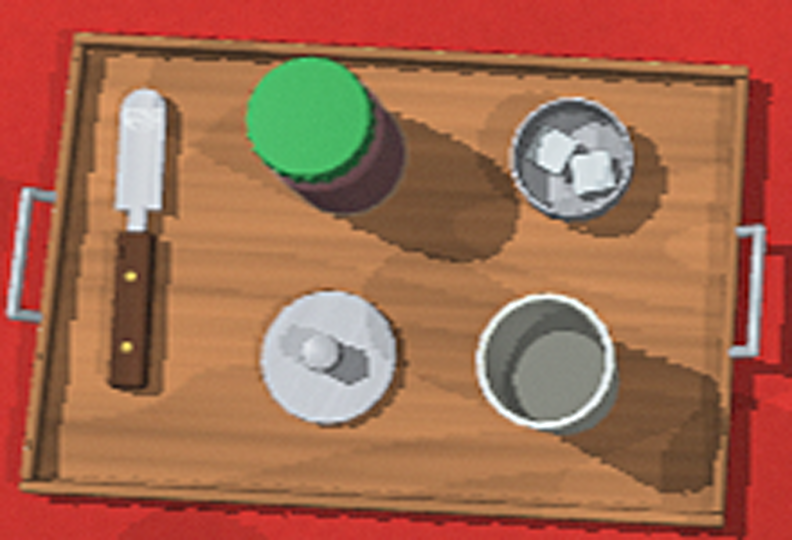

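View pics/cplate.png

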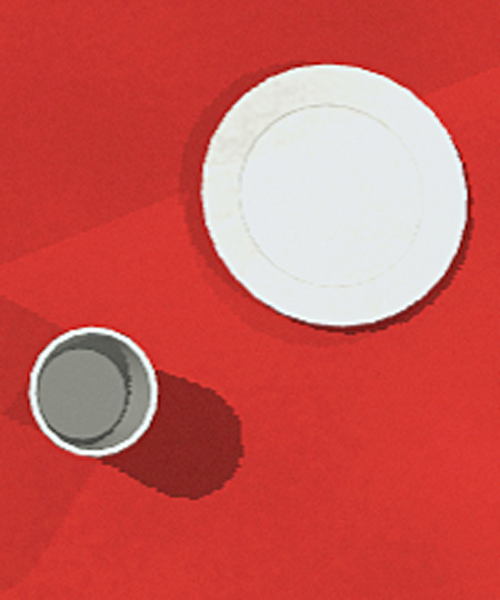

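View pics/cscene.png

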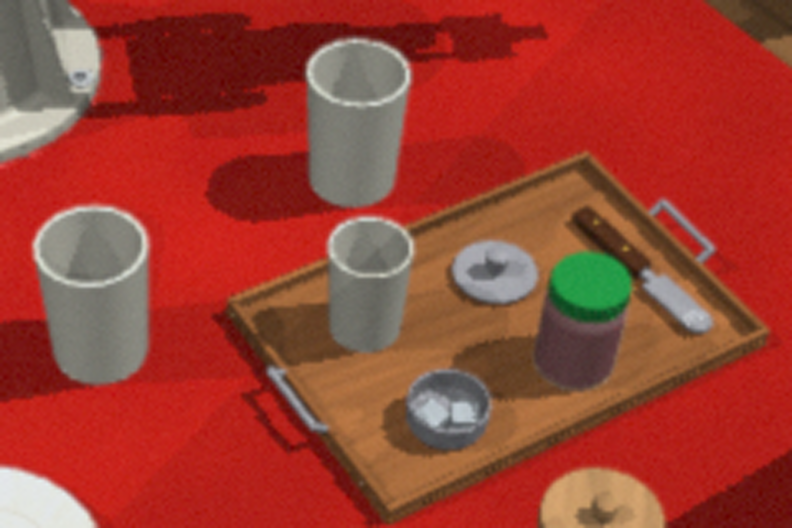

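The tray tumbler at (247,281) in the top view is clearly the small one: its rim is 38 px, against about 50 px for the others. I'll compute positions and check them by overlaying in both cameras.

```bash
cat > m.py <<'E'
from h import *
c=viewer.get_calibration('top')
T=lambda x,y:(95+(x+.5)/3.6-.5,180+(y+.5)/3.6-.5)
P=lambda x,y:(320+(x+.5)/2.5-.5,180+(y+.5)/2.5-.5)
b=lambda uv,z:back(c,*uv,z)
r={}
r['jar']=b(T(308.5,117.5),.094);r['dish']=b(T(573,158),.030);r['lid']=b(T(329,357),.013);r['knob']=b(T(321,350),.033)
r['tum']=b(T(546,362),.091);r['plate']=b(P(334.5,196),.016);r['pfl']=b(P(331,196),.005)
r['hend']=b(T(128,386),.016);r['tip']=b(T(144,89),.011)
if __name__=='__main__':
    for k,v in r.items(): print(k,v.round(4))
    print('tumdia',np.linalg.norm(b(T(477,362),.091)-b(T(615,362),.091)), 'capd',np.linalg.norm(b(T(246,118),.094)-b(T(371,118),.094)))
    d=r['tip']-r['hend'];print('spr',np.linalg.norm(d),np.degrees(np.arctan2(d[1],d[0])),(r['tip']+r['hend'])/2)
    circ=[('jar',.0285,.094),('jar',.031,.009),('dish',.03,.030),('lid',.033,.013),('knob',.009,.031),('tum',.031,.091),('tum',.027,.006),('plate',.095,.016),('plate',.065,.005)]
    for n in('top','scene'):
        im=cv2.imread(f'pics/{n}0.png');cc=viewer.get_calibration(n);S=3
        im=cv2.resize(im,None,fx=S,fy=S,interpolation=cv2.INTER_CUBIC)
        for k,rad,z in circ:
            pts=np.array([(proj(cc,[r[k][0]+rad*np.cos(a),r[k][1]+rad*np.sin(a),z])+.5)*S for a in np.linspace(0,6.283,60)]).astype(int)
            cv2.polylines(im,[pts],True,(255,255,0),1)
        for k,z in(('hend',.016),('tip',.011)): cv2.circle(im,tuple(((proj(cc,r[k])+.5)*S).astype(int)),4,(255,0,255),1)
        x0,y0,x1,y1=(95,180,315,330) if n=='top' else (290,150,480,270)
        cv2.imwrite(f'pics/ov_{n}.png',im[y0*S:y1*S,x0*S:x1*S])
        if n=='scene': cv2.imwrite('pics/ov_pl.png',im[230*S:340*S,160*S:290*S])
E
python3 m.py
```

```text
jar [0.5507 0.2292 0.094 ]
dish [0.5449 0.1142 0.03  ]
lid [0.4499 0.2345 0.013 ]
knob [0.4508 0.2339 0.033 ]
tum [0.437  0.1192 0.091 ]
plate [ 0.4815 -0.2403  0.016 ]
pfl [ 0.4832 -0.2407  0.005 ]
hend [0.4364 0.3309 0.016 ]
tip [0.5867 0.3321 0.011 ]
tumdia 0.06220883444259493 capd 0.057306658783762475
spr 0.15046215087167286 0.43364073972542966 [0.51155685 0.33149016 0.0135    ]
```

View pics/ov_top.png

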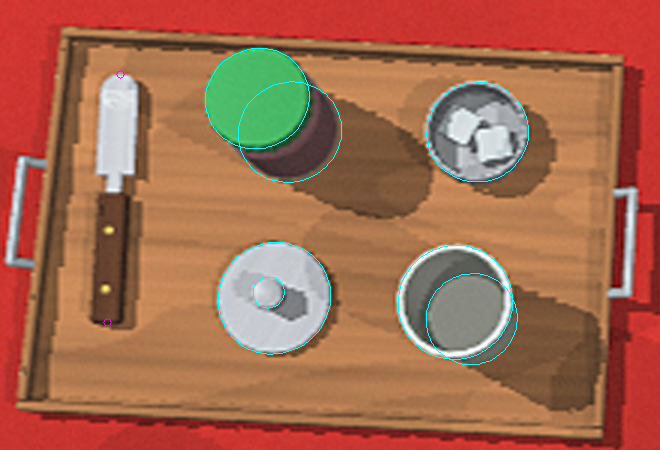

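View pics/ov_scene.png

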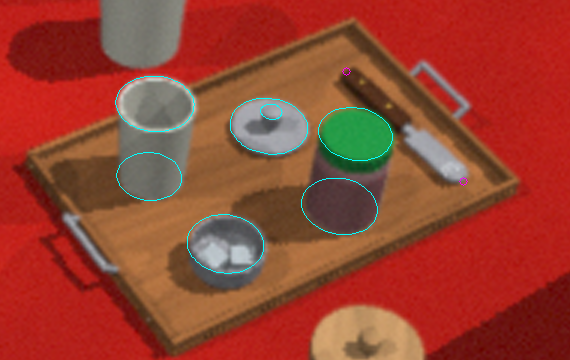

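View pics/ov_pl.png

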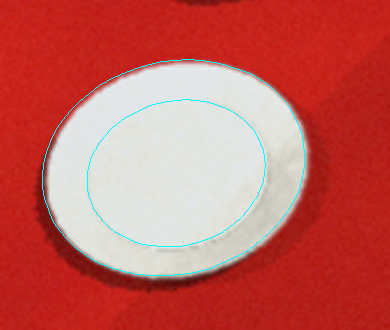

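The overlays match in both views to within about 2 mm. Next I'll get the clearances: tray rim beside the spreader, bystanders, and the big tumbler near the jar's target.

```bash
python3 - <<'E'
from m import *
for n,p,z in [('Linner v300',T(57,300),.018),('Linner v380',T(48,380),.018),('Linner v160',T(72,160),.018),('handleL',T(109,380),.018),('handleR',T(148,380),.018),('handleLtop',T(118,235),.018),('handleRtop',T(156,235),.018),('bladeL',T(117,160),.012),('bladeR',T(165,160),.012),
 ('Rinner',T(736,160),.018),('top inner',T(580,77),.018),('mill foot',(358,135),.02),('canister top',(262,118),.1),('bigtum',(357,337),.12),('bigtum floor',(352,336),.006)]:
    print(n,b(p,z).round(4))
E
```

```text
Linner v300 [0.4788 0.367  0.018 ]
Linner v380 [0.4395 0.3691 0.018 ]
Linner v160 [0.5489 0.3636 0.018 ]
handleL [0.4392 0.3396 0.018 ]
handleR [0.439  0.3207 0.018 ]
handleLtop [0.5108 0.3389 0.018 ]
handleRtop [0.5106 0.3203 0.018 ]
bladeL [0.55   0.3434 0.012 ]
bladeR [0.5498 0.3195 0.012 ]
Rinner [0.5458 0.0343 0.018 ]
top inner [0.5891 0.1123 0.018 ]
mill foot [ 0.7129 -0.0756  0.02  ]
canister top [0.713  0.0947 0.1   ]
bigtum [ 0.3434 -0.0561  0.12  ]
bigtum floor [ 0.347  -0.0568  0.006 ]
```

```bash
python3 -m handwheel '[[[0.1,-0.12,0.05,0,0,0.449,0.9],[0.1,-0.12,0.05,0,0,0.449,0.9],[0.1,-0.12,0.05,0,0,0.449,0.9],[0.1,-0.12,0.05,0,0,0.449,0.9],[0.1,-0.12,0.05,0,0,0.449,0.9]]]'
```

```text
time: 0.57
eef_pos: [0.3759, 0.4391, 0.2669]
tool_rot: [[0.003, -1.0, -0.002], [0.0, -0.002, 1.0], [-1.0, -0.003, 0.0]]
wrist_force: [0.2, 0.7, 0.4]
opening: 0.0871
```

```bash
python3 -m handwheel '[[[0.1,-0.12,0,0,0,0,0.9],[0.1,-0.12,0,0,0,0,0.9],[0.1,-0.12,0,0,0,0,0.9],[0.1,-0.12,0,0,0,0,0.9],[0.1,-0.12,0,0,0,0,0.9]]]'; python3 -c "
from h import *
s=env.observe();print(s['time'],s['eef_pos'],s['dq'])"
```

```text
time: 0.98
eef_pos: [0.4746, 0.319, 0.2643]
tool_rot: [[0.001, -1.0, 0.005], [-0.002, 0.005, 1.0], [-1.0, -0.001, -0.002]]
wrist_force: [0.5, 0.0, -0.3]
opening: 0.0874
0.9833 [0.47456397 0.31895602 0.26434829] [ 3.94076641 -0.05769973  0.27851392  2.5123968   0.1929939   4.97959896]
```

```bash
python3 -m handwheel '[[[0.079,-0.094,0,0,0,0,0.9],[0.079,-0.094,0,0,0,0,0.9],[0.079,-0.094,0,0,0,0,0.9],[0.079,-0.094,-0.04,0,0,0,0.9],[0.079,-0.094,-0.08,0,0,0,0.9]]]'; python3 - <<'E'
from h import *
s=env.observe();print(s['eef_pos'],s['dq'].round(1) if hasattr(s['dq'],'round') else s['dq']);c=viewer.get_calibration('wrist');im=snap('wrist','w1.png')
from m import r
print(proj(c,[r['jar'][0],r['jar'][1],.094]))
E
```

```text
time: 1.4
eef_pos: [0.5536, 0.2282, 0.1856]
tool_rot: [[0.005, -1.0, 0.004], [0.002, 0.004, 1.0], [-1.0, -0.005, 0.002]]
wrist_force: [-1.1, 0.8, -0.6]
opening: 0.0876
[0.55363538 0.22818085 0.18563486] [  2.   29.   30.2   0.5 -55.2   0.7]
[319.48389717 239.04015383]
```

View pics/w1.png

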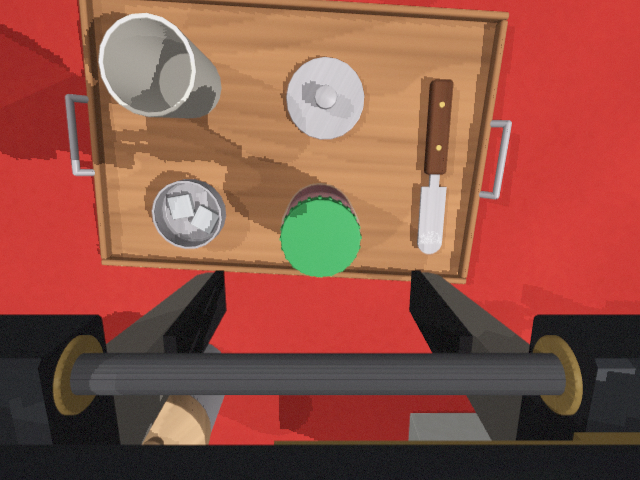

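The wrist view shows the cap centred at (320,238), against (319,239) predicted, so the position is confirmed. Descending.

```bash
python3 -m handwheel '[[[0,0,-0.04,0,0,0,0.9],[0,0,-0.08,0,0,0,0.9],[0,0,-0.12,0,0,0,0.9],[0,0,-0.153,0,0,0,0.9],[0,0,-0.153,0,0,0,0.9]]]'; python3 -m handwheel '[[[0,0,0,0,0,0,-1],[0,0,0,0,0,0,-1],[0,0,0,0,0,0,-1],[0,0,0,0,0,0,-1],[0,0,0,0,0,0,-1]]]'
```

```text
time: 1.87
eef_pos: [0.5461, 0.2278, 0.0261]
tool_rot: [[-0.01, -1.0, 0.0], [-0.004, 0.001, 1.0], [-1.0, 0.01, -0.004]]
wrist_force: [-0.9, -0.6, -0.2]
opening: 0.0872
time: 2.28
eef_pos: [0.5523, 0.2297, 0.0341]
tool_rot: [[0.004, -1.0, 0.001], [0.002, 0.001, 1.0], [-1.0, -0.004, 0.002]]
wrist_force: [-0.8, 1.1, 7.7]
opening: 0.0612
```

```bash
python3 -m handwheel '[[[0,0,0.0,0,0,0,-1],[0,0,0.02,0,0,0,-1],[0,0,0.05,0,0,0,-1],[0,0,0.09,0,0,0,-1],[0,0,0.13,0,0,0,-1]]]';  python3 -m handwheel '[[[0,-0.03,0.01,0,0,0,-1],[-0.01,-0.06,0.01,0,0,0,-1],[-0.02,-0.1,0.01,0,0,0,-1],[-0.03,-0.14,0.01,0,0,0,-1],[-0.04,-0.18,0.01,0,0,0,-1]]]'; python3 -m handwheel '[[[-0.01,-0.04,0,0,0,0,-1],[-0.02,-0.08,0,0,0,0,-1],[-0.029,-0.115,0,0,0,0,-1],[-0.029,-0.143,0,0,0,0,-1],[-0.029,-0.143,-0.03,0,0,0,-1]]]'
```

```text
time: 2.7
eef_pos: [0.5499, 0.2285, 0.1633]
tool_rot: [[-0.001, -1.0, 0.001], [-0.0, 0.001, 1.0], [-1.0, 0.001, -0.0]]
wrist_force: [1.3, 0.4, -1.6]
opening: 0.0612
time: 3.12
eef_pos: [0.5099, 0.0475, 0.1726]
tool_rot: [[0.001, -1.0, -0.0], [0.0, -0.0, 1.0], [-1.0, -0.001, 0.0]]
wrist_force: [0.7, -0.3, -3.2]
opening: 0.0613
time: 3.53
eef_pos: [0.4852, -0.0992, 0.1468]
tool_rot: [[0.01, -1.0, 0.004], [-0.004, 0.004, 1.0], [-1.0, -0.01, -0.004]]
wrist_force: [3.3, 1.1, -3.1]
opening: 0.0615
```

```bash
python3 -m handwheel '[[[0,0,-0.04,0,0,0,-1],[0,0,-0.075,0,0,0,-1],[0,0,-0.095,0,0,0,-1],[0,0,-0.105,0,0,0,-1],[0,0,-0.105,0,0,0,-1]]]'; python3 -m handwheel '[[[0,0,0,0,0,0,-1],[0,0,0,0,0,0,-1],[0,0,0,0,0,0,-1]]]'; python3 - <<'E'
from h import *
snap('top','t1.png');snap('scene','s1.png')
E
```

```text
time: 3.95
eef_pos: [0.4806, -0.094, 0.0355]
tool_rot: [[-0.003, -1.0, 0.001], [0.001, 0.001, 1.0], [-1.0, 0.003, 0.001]]
wrist_force: [-0.6, -0.2, -2.3]
opening: 0.0612
time: 4.2
eef_pos: [0.4831, -0.0943, 0.0382]
tool_rot: [[0.003, -1.0, 0.001], [-0.001, 0.001, 1.0], [-1.0, -0.003, -0.001]]
wrist_force: [0.8, 0.2, -1.7]
opening: 0.0616
```

View pics/s1.png

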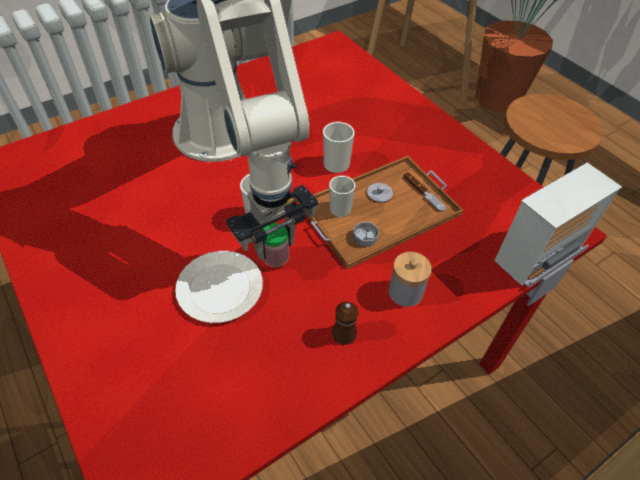

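```bash
python3 -m handwheel '[[[0,0,-0.004,0,0,0,-1],[0,0,-0.007,0,0,0,-1],[0,0,-0.010,0,0,0,-1],[0,0,-0.012,0,0,0,-1],[0,0,-0.012,0,0,0,-1]]]'
```

```text
time: 4.72
eef_pos: [0.4826, -0.0943, 0.0262]
tool_rot: [[0.001, -1.0, 0.0], [-0.0, 0.0, 1.0], [-1.0, -0.001, -0.0]]
wrist_force: [-5.9, 2.0, 25.7]
opening: 0.0616
```

Contact, 26 N. Release, raise and move on to the tumbler.

```bash
python3 -m handwheel '[[[0,0,0.001,0,0,0,0.9],[0,0,0.001,0,0,0,0.9],[0,0,0.001,0,0,0,0.9],[0,0,0.001,0,0,0,0.9],[0,0,0.02,0,0,0,0.9]]]'; python3 -m handwheel '[[[0,0,0.04,0,0,0,0.9],[0,0,0.08,0,0,0,0.9],[0,0,0.12,0,0,0,0.9],[0,0.03,0.145,0,0,0,0.9],[-0.01,0.07,0.145,0,0,0,0.9]]]';python3 - <<'E'
from h import *
s=env.observe();print(s['eef_pos'],s['time']);snap('top','t2.png')
E
```

```text
time: 5.13
eef_pos: [0.4796, -0.0937, 0.0422]
tool_rot: [[-0.005, -1.0, 0.001], [0.001, 0.001, 1.0], [-1.0, 0.005, 0.001]]
wrist_force: [-0.2, 0.9, -1.2]
opening: 0.0872
time: 5.55
eef_pos: [0.4766, -0.0253, 0.1951]
tool_rot: [[0.01, -1.0, 0.004], [-0.001, 0.004, 1.0], [-1.0, -0.01, -0.001]]
wrist_force: [1.6, 1.1, 0.4]
opening: 0.0874
[ 0.47655246 -0.0252744   0.19506652] 5.55
```

View pics/t2.png

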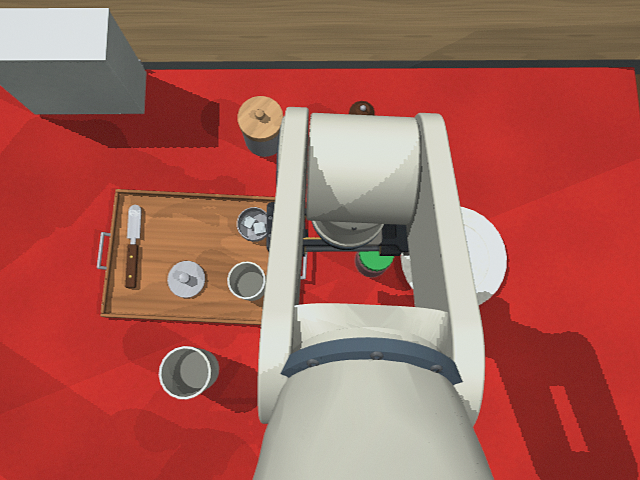

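```bash
python3 -m handwheel '[[[-0.01,0.04,0,0,0,0,0.9],[-0.02,0.08,0,0,0,0,0.9],[-0.03,0.12,0,0,0,0,0.9],[-0.035,0.143,0,0,0,0,0.9],[-0.035,0.143,-0.03,0,0,0,0.9]]]'; python3 -m handwheel '[[[0,0,-0.03,0,0,0,0.9],[0,0,-0.03,0,0,0,0.9],[0,0,-0.03,0,0,0,0.9]]]';python3 - <<'E'
from h import *
from m import r
s=env.observe();print(s['eef_pos'],s['time']);c=viewer.get_calibration('wrist');snap('wrist','w2.png');print(proj(c,r['tum']))
E
```

```text
time: 6.02
eef_pos: [0.439, 0.1233, 0.163]
tool_rot: [[0.007, -1.0, -0.002], [0.003, -0.002, 1.0], [-1.0, -0.007, 0.003]]
wrist_force: [1.7, 0.2, 0.5]
opening: 0.0874
time: 6.27
eef_pos: [0.4353, 0.1186, 0.1286]
tool_rot: [[-0.004, -1.0, 0.0], [-0.001, 0.0, 1.0], [-1.0, 0.004, -0.001]]
wrist_force: [-0.3, -0.1, 0.8]
opening: 0.0873
[0.4352991 0.1185635 0.1285829] 6.2667
[319.75087682 270.69576823]
```

View pics/w2.png

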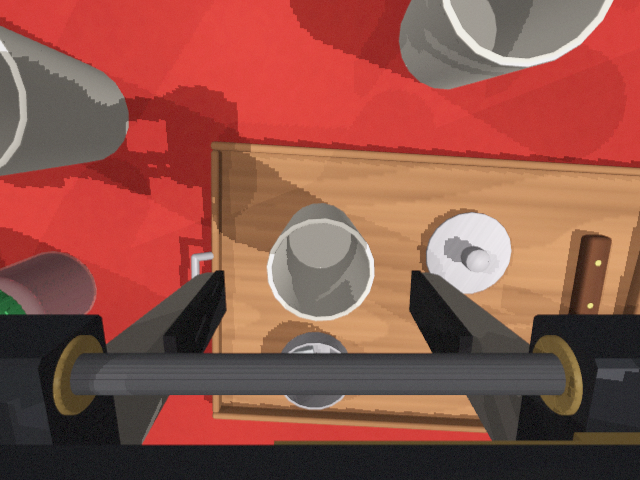

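The tumbler rim is centred at (321,269), matching the prediction. Descending and gripping.

```bash
python3 -m handwheel '[[[0,0,-0.03,0,0,0,0.9],[0,0,-0.06,0,0,0,0.9],[0,0,-0.082,0,0,0,0.9],[0,0,-0.095,0,0,0,0.9],[0,0,-0.095,0,0,0,0.9]]]'; python3 -m handwheel '[[[0,0,0,0,0,0,-1],[0,0,0,0,0,0,-1],[0,0,0,0,0,0,-1],[0,0,0,0,0,0,-1],[0,0,0,0,0,0,-1]]]';python3 -m handwheel '[[[0,0,0,0,0,0,-1],[0,0,0.02,0,0,0,-1],[0,0,0.05,0,0,0,-1],[0,0,0.09,0,0,0,-1],[0,0,0.13,0,0,0,-1]]]'
```

```text
time: 6.73
eef_pos: [0.4365, 0.1183, 0.0338]
tool_rot: [[-0.002, -1.0, 0.002], [-0.001, 0.002, 1.0], [-1.0, 0.002, -0.001]]
wrist_force: [-0.1, 0.0, -0.4]
opening: 0.0873
time: 7.15
eef_pos: [0.4378, 0.1192, 0.0357]
tool_rot: [[0.002, -1.0, 0.001], [0.001, 0.001, 1.0], [-1.0, -0.002, 0.001]]
wrist_force: [-0.2, 2.0, 6.7]
opening: 0.0601
time: 7.57
eef_pos: [0.4356, 0.1185, 0.1658]
tool_rot: [[-0.002, -1.0, 0.001], [-0.001, 0.001, 1.0], [-1.0, 0.002, -0.001]]
wrist_force: [1.3, -0.6, -1.3]
opening: 0.0603
```

```bash
python3 -m handwheel '[[[0.01,-0.03,0.01,0,0,0,-1],[0.03,-0.06,0.01,0,0,0,-1],[0.05,-0.095,0.01,0,0,0,-1],[0.07,-0.13,0.01,0,0,0,-1],[0.09,-0.165,0.01,0,0,0,-1]]]'; python3 -m handwheel '[[[0.02,-0.035,0,0,0,0,-1],[0.04,-0.07,0,0,0,0,-1],[0.06,-0.105,0,0,0,0,-1],[0.08,-0.14,0,0,0,0,-1],[0.095,-0.175,0,0,0,0,-1]]]'; python3 -m handwheel '[[[0.006,-0.019,-0.02,0,0,0,-1],[0.006,-0.019,-0.055,0,0,0,-1],[0.006,-0.019,-0.09,0,0,0,-1],[0.006,-0.019,-0.12,0,0,0,-1],[0.006,-0.019,-0.13,0,0,0,-1]]]';python3 -m handwheel '[[[0,0,0,0,0,0,-1],[0,0,0,0,0,0,-1],[0,0,0,0,0,0,-1]]]'
```

```text
time: 7.98
eef_pos: [0.5272, -0.0479, 0.1752]
tool_rot: [[0.001, -1.0, 0.0], [-0.0, 0.0, 1.0], [-1.0, -0.001, -0.0]]
wrist_force: [1.1, 0.8, -0.8]
opening: 0.0603
time: 8.4
eef_pos: [0.6226, -0.2231, 0.1746]
tool_rot: [[0.0, -1.0, 0.001], [-0.0, 0.001, 1.0], [-1.0, -0.0, -0.0]]
wrist_force: [0.8, 0.7, -1.9]
opening: 0.0603
time: 8.82
eef_pos: [0.6244, -0.2392, 0.0398]
tool_rot: [[-0.007, -1.0, 0.001], [0.003, 0.001, 1.0], [-1.0, 0.007, 0.003]]
wrist_force: [-0.7, 1.1, -1.8]
opening: 0.0605
time: 9.07
eef_pos: [0.6292, -0.2406, 0.0468]
tool_rot: [[0.003, -1.0, 0.0], [-0.001, 0.0, 1.0], [-1.0, -0.003, -0.001]]
wrist_force: [0.4, -0.7, -1.0]
opening: 0.0602
```

Position is good at about (0.628, -0.240). Lowering 16 mm in small steps.

```bash
python3 -m handwheel '[[[0,0,-0.006,0,0,0,-1],[0,0,-0.010,0,0,0,-1],[0,0,-0.013,0,0,0,-1],[0,0,-0.015,0,0,0,-1],[0,0,-0.016,0,0,0,-1]]]'; python3 -m handwheel '[[[0,0,0,0,0,0,-1],[0,0,0,0,0,0,-1]]]'
```

```text
time: 9.48
eef_pos: [0.6284, -0.24, 0.0297]
tool_rot: [[0.001, -1.0, 0.001], [0.0, 0.001, 1.0], [-1.0, -0.001, 0.0]]
wrist_force: [-3.4, 3.2, 17.0]
opening: 0.0602
time: 9.65
eef_pos: [0.6283, -0.2401, 0.0298]
tool_rot: [[0.001, -1.0, 0.001], [-0.0, 0.001, 1.0], [-1.0, -0.001, -0.0]]
wrist_force: [-1.7, 2.4, 8.3]
opening: 0.0605
```

```bash
python3 -m handwheel '[[[0,0,0.001,0,0,0,0.9],[0,0,0.001,0,0,0,0.9],[0,0,0.001,0,0,0,0.9],[0,0,0.001,0,0,0,0.9],[0,0,0.02,0,0,0,0.9]]]'; python3 -m handwheel '[[[0,0,0.04,0,0,0,0.9],[0,0,0.08,0,0,0,0.9],[0,0,0.12,0,0,0,0.9],[-0.01,0.03,0.13,0,0,0,0.8],[-0.02,0.07,0.13,0,0,0,0.8]]]';python3 -m handwheel '[[[-0.009,0.04,0,0,0,0,0.74],[-0.018,0.08,0,0,0,0,0.74],[-0.027,0.12,0,0,0,0,0.74],[-0.036,0.16,0,0,0,0,0.74],[-0.045,0.20,0,0,0,0,0.74]]]';python3 -m handwheel '[[[-0.01,0.04,0,0,0,0,0.74],[-0.018,0.074,0,0,0,0,0.74],[-0.018,0.084,-0.03,0,0,0,0.74],[-0.018,0.084,-0.06,0,0,0,0.74],[-0.018,0.084,-0.06,0,0,0,0.74]]]'; python3 - <<'E'
from h import *
from m import r
import time
s=env.observe();print(s['eef_pos'],s['time']);c=viewer.get_calibration('wrist');snap('wrist','w3.png');print(proj(c,r['dish']));snap('scene','s3.png')
print(env.observe()['eef_pos'])
E
```

```text
time: 10.07
eef_pos: [0.6253, -0.2393, 0.0453]
tool_rot: [[-0.005, -1.0, 0.001], [0.002, 0.001, 1.0], [-1.0, 0.005, 0.002]]
wrist_force: [-0.7, -0.3, -0.5]
opening: 0.0872
time: 10.48
eef_pos: [0.6103, -0.1725, 0.183]
tool_rot: [[0.008, -1.0, 0.004], [-0.003, 0.004, 1.0], [-1.0, -0.008, -0.003]]
wrist_force: [0.9, 1.4, -1.0]
opening: 0.0827
time: 10.9
eef_pos: [0.562, 0.0315, 0.1787]
tool_rot: [[0.0, -1.0, 0.001], [0.0, 0.001, 1.0], [-1.0, -0.0, 0.0]]
wrist_force: [1.0, -0.1, -0.2]
opening: 0.0802
time: 11.32
eef_pos: [0.5412, 0.1142, 0.1142]
tool_rot: [[-0.007, -1.0, -0.001], [-0.001, -0.001, 1.0], [-1.0, 0.007, -0.001]]
wrist_force: [-0.8, -0.8, -0.6]
opening: 0.0799
[0.54123269 0.11423604 0.11419168] 11.3167
[318.33586726 252.2786869 ]
[0.54401344 0.11362868 0.11818723]
```

View pics/w3.png

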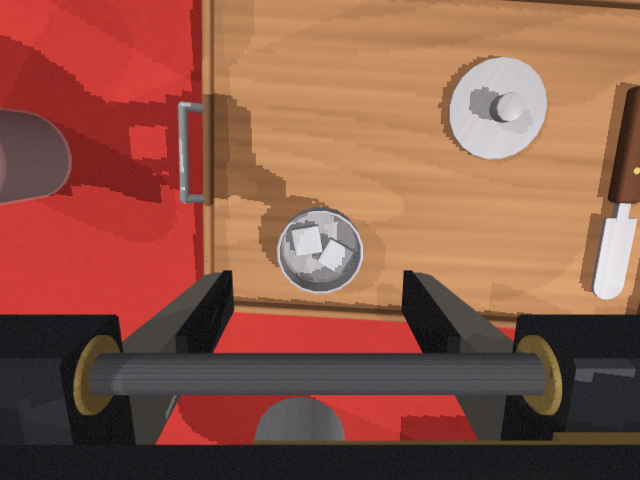

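View pics/s3.png

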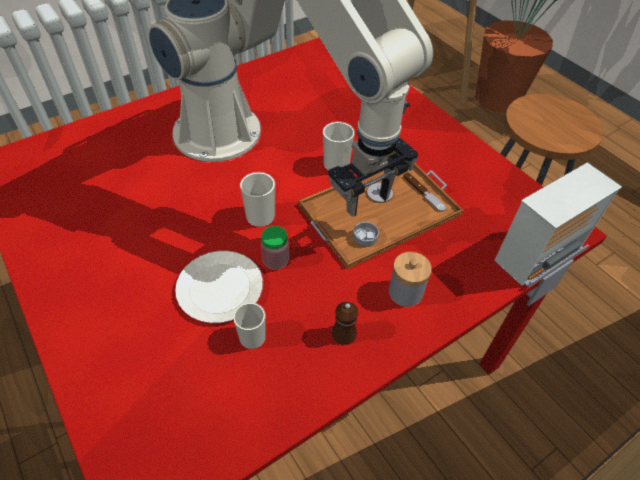

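```bash
python3 -m handwheel '[[[0,0,-0.03,0,0,0,0.74],[0,0,-0.06,0,0,0,0.74],[0,0,-0.08,0,0,0,0.74],[0,0,-0.09,0,0,0,0.74],[0,0,-0.095,0,0,0,0.74]]]'; python3 -m handwheel '[[[0,0,-0.004,0,0,0,0.74],[0,0,-0.008,0,0,0,0.74],[0,0,-0.010,0,0,0,0.74],[0,0,-0.010,0,0,0,0.74],[0,0,-0.010,0,0,0,0.74]]]'
```

```text
time: 11.83
eef_pos: [0.5452, 0.1133, 0.0236]
tool_rot: [[-0.0, -1.0, 0.002], [-0.0, 0.002, 1.0], [-1.0, 0.0, -0.0]]
wrist_force: [-0.1, -0.1, 0.1]
opening: 0.0801
time: 12.25
eef_pos: [0.5452, 0.1139, 0.0142]
tool_rot: [[0.001, -1.0, 0.001], [0.0, 0.001, 1.0], [-1.0, -0.001, 0.0]]
wrist_force: [-0.2, 0.3, -0.2]
opening: 0.0795
```

```bash
python3 -m handwheel '[[[0,0,-0.003,0,0,0,0.74],[0,0,-0.005,0,0,0,0.74],[0,0,-0.005,0,0,0,0.74],[0,0,-0.005,0,0,0,-1],[0,0,-0.005,0,0,0,-1]]]';  python3 -m handwheel '[[[0,0,0,0,0,0,-1],[0,0,0,0,0,0,-1],[0,0,0,0,0,0,-1],[0,0,0,0,0,0,-1],[0,0,0,0,0,0,-1]]]'; python3 -m handwheel '[[[0,0,0.01,0,0,0,-1],[0,0,0.03,0,0,0,-1],[0,0,0.06,0,0,0,-1],[0,0,0.1,0,0,0,-1],[0,0,0.14,0,0,0,-1]]]'
```

```text
time: 12.67
eef_pos: [0.5447, 0.1138, 0.0086]
tool_rot: [[-0.0, -1.0, 0.001], [-0.0, 0.001, 1.0], [-1.0, 0.0, -0.0]]
wrist_force: [0.5, -0.2, 0.4]
opening: 0.0689
time: 13.08
eef_pos: [0.5448, 0.1138, 0.0086]
tool_rot: [[0.0, -1.0, 0.001], [0.0, 0.001, 1.0], [-1.0, -0.0, 0.0]]
wrist_force: [0.1, 0.8, -0.3]
opening: 0.0592
time: 13.5
eef_pos: [0.5437, 0.1136, 0.1501]
tool_rot: [[-0.002, -1.0, 0.001], [-0.0, 0.001, 1.0], [-1.0, 0.002, -0.0]]
wrist_force: [0.6, 0.5, -0.0]
opening: 0.0593
```

```bash
python3 -m handwheel '[[[-0.006,-0.03,0.01,0,0,0,-1],[-0.012,-0.065,0.01,0,0,0,-1],[-0.018,-0.1,0.01,0,0,0,-1],[-0.024,-0.14,0.01,0,0,0,-1],[-0.032,-0.18,0.01,0,0,0,-1]]]'; python3 -m handwheel '[[[-0.007,-0.04,0,0,0,0,-1],[-0.014,-0.08,0,0,0,0,-1],[-0.021,-0.12,0,0,0,0,-1],[-0.028,-0.15,0,0,0,0,-1],[-0.031,-0.174,0,0,0,0,-1]]]'; python3 -m handwheel '[[[0,0,-0.03,0,0,0,-1],[0,0,-0.065,0,0,0,-1],[0,0,-0.1,0,0,0,-1],[0,0,-0.12,0,0,0,-1],[0,0,-0.13,0,0,0,-1]]]';python3 -m handwheel '[[[0,0,0,0,0,0,-1],[0,0,0,0,0,0,-1],[0,0,0,0,0,0,-1]]]'
```

```text
time: 13.92
eef_pos: [0.5124, -0.0675, 0.1596]
tool_rot: [[0.001, -1.0, -0.0], [-0.0, -0.0, 1.0], [-1.0, -0.001, -0.0]]
wrist_force: [0.5, -0.4, -1.9]
opening: 0.0589
time: 14.33
eef_pos: [0.4804, -0.2426, 0.1593]
tool_rot: [[-0.0, -1.0, 0.002], [-0.001, 0.002, 1.0], [-1.0, 0.0, -0.001]]
wrist_force: [-0.2, 0.3, -0.5]
opening: 0.0589
time: 14.75
eef_pos: [0.4799, -0.2394, 0.0264]
tool_rot: [[-0.004, -1.0, 0.001], [0.002, 0.001, 1.0], [-1.0, 0.004, 0.002]]
wrist_force: [-0.2, 0.2, -0.0]
opening: 0.0592
time: 15.0
eef_pos: [0.4829, -0.2406, 0.0302]
tool_rot: [[0.002, -1.0, 0.001], [-0.001, 0.001, 1.0], [-1.0, -0.002, -0.001]]
wrist_force: [-0.2, 0.0, -1.5]
opening: 0.0592
```

```bash
python3 -m handwheel '[[[0,0,-0.006,0,0,0,-1],[0,0,-0.011,0,0,0,-1],[0,0,-0.015,0,0,0,-1],[0,0,-0.018,0,0,0,-1],[0,0,-0.019,0,0,0,-1]]]';python3 -m handwheel '[[[0,0,-0.001,0,0,0,-1],[0,0,-0.002,0,0,0,-1],[0,0,-0.003,0,0,0,-1],[0,0,-0.003,0,0,0,-1]]]'
```

```text
time: 15.42
eef_pos: [0.4815, -0.24, 0.0091]
tool_rot: [[-0.001, -1.0, 0.001], [0.0, 0.001, 1.0], [-1.0, 0.001, 0.0]]
wrist_force: [-0.5, 1.0, -1.7]
opening: 0.0592
time: 15.75
eef_pos: [0.4818, -0.2402, 0.0075]
tool_rot: [[-0.0, -1.0, 0.001], [0.0, 0.001, 1.0], [-1.0, 0.0, 0.0]]
wrist_force: [-3.3, 1.8, 12.3]
opening: 0.0593
```

Seated with 12 N. Opening to about 74 mm, raising, and going to the lid.

```bash
python3 -m handwheel '[[[0,0,0.001,0,0,0,0.6],[0,0,0.001,0,0,0,0.6],[0,0,0.001,0,0,0,0.6],[0,0,0.001,0,0,0,0.6],[0,0,0.02,0,0,0,0.6]]]'; python3 -m handwheel '[[[0,0,0.04,0,0,0,0.3],[0,0,0.08,0,0,0,0.3],[0,0,0.12,0,0,0,0.3],[0,0.03,0.15,0,0,0,0.3],[0,0.07,0.15,0,0,0,0.3]]]';python3 -m handwheel '[[[-0.004,0.04,0,0,0,0,0.3],[-0.008,0.08,0,0,0,0,0.3],[-0.012,0.12,0,0,0,0,0.3],[-0.016,0.16,0,0,0,0,0.3],[-0.02,0.2,0,0,0,0,0.3]]]';python3 -m handwheel '[[[-0.004,0.04,0,0,0,0,0.3],[-0.008,0.08,0,0,0,0,0.3],[-0.012,0.12,0,0,0,0,0.3],[-0.012,0.16,0,0,0,0,0.3],[-0.012,0.185,0,0,0,0,0.3]]]'
```

```text
time: 16.17
eef_pos: [0.4798, -0.2392, 0.0242]
tool_rot: [[-0.004, -1.0, 0.001], [0.002, 0.001, 1.0], [-1.0, 0.004, 0.002]]
wrist_force: [-0.2, 0.6, -0.3]
opening: 0.0735
time: 16.58
eef_pos: [0.4855, -0.1726, 0.1826]
tool_rot: [[0.01, -1.0, 0.004], [-0.004, 0.004, 1.0], [-1.0, -0.01, -0.004]]
wrist_force: [2.2, 0.7, -0.9]
opening: 0.0598
time: 17.0
eef_pos: [0.4611, 0.0316, 0.1767]
tool_rot: [[0.0, -1.0, 0.001], [0.0, 0.001, 1.0], [-1.0, -0.0, 0.0]]
wrist_force: [0.6, 0.0, -0.4]
opening: 0.0598
time: 17.42
eef_pos: [0.4493, 0.2182, 0.1767]
tool_rot: [[0.0, -1.0, -0.0], [0.001, -0.0, 1.0], [-1.0, -0.0, 0.001]]
wrist_force: [0.5, 0.4, -0.2]
opening: 0.0598
```

```bash
python3 -m handwheel '[[[0,0.019,-0.03,0,0,0,0.3],[0,0.019,-0.06,0,0,0,0.3],[0,0.019,-0.08,0,0,0,0.3],[0,0.019,-0.08,0,0,0,0.3],[0,0.019,-0.08,0,0,0,0.3]]]';python3 - <<'E'
from h import *
from m import r
s=env.observe();print(s['eef_pos'],s['time']);c=viewer.get_calibration('wrist');snap('wrist','w4.png');print(proj(c,r['lid']),proj(c,r['knob']),proj(c,r['hend']))
snap('scene','s4.png');print(env.observe()['eef_pos'])
E
```

```text
time: 17.83
eef_pos: [0.449, 0.2335, 0.0959]
tool_rot: [[-0.002, -1.0, 0.001], [-0.001, 0.001, 1.0], [-1.0, 0.002, -0.001]]
wrist_force: [1.1, -0.3, -0.4]
opening: 0.06
[0.44896401 0.23351208 0.09593764] 17.8333
[319.82381403 248.45522046] [319.13298551 258.18525074] [464.17003756 229.94617396]
[0.45056222 0.23403235 0.09772485]
```

View pics/w4.png

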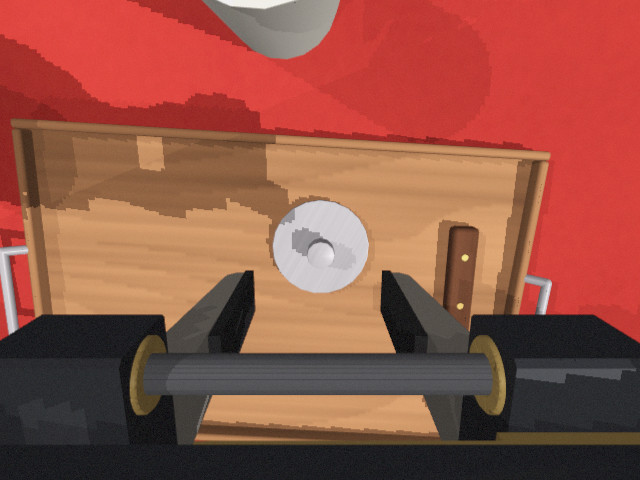

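View pics/s4.png

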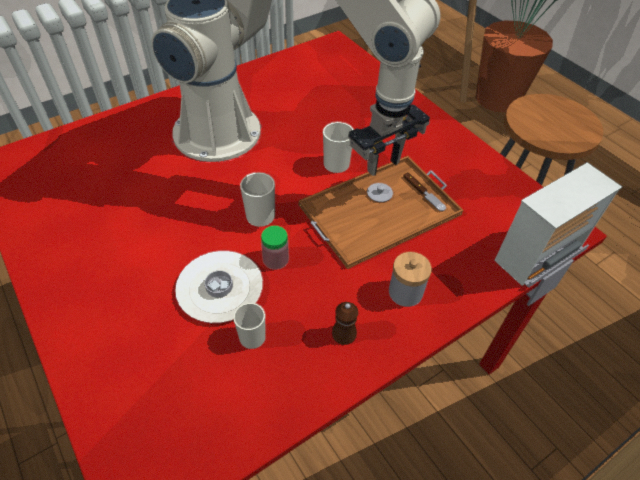

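```bash
python3 -m handwheel '[[[0,0,-0.03,0,0,0,0.3],[0,0,-0.05,0,0,0,0.3],[0,0,-0.065,0,0,0,0.3],[0,0,-0.072,0,0,0,0.3],[0,0,-0.074,0,0,0,0.3]]]'; python3 -m handwheel '[[[0,0,-0.003,0,0,0,0.3],[0,0,-0.006,0,0,0,0.3],[0,0,-0.007,0,0,0,0.3],[0,0,-0.007,0,0,0,0.3]]]'
```

```text
time: 18.35
eef_pos: [0.4501, 0.2337, 0.0228]
tool_rot: [[0.0, -1.0, 0.001], [0.0, 0.001, 1.0], [-1.0, -0.0, 0.0]]
wrist_force: [-0.2, 0.1, -0.1]
opening: 0.0599
time: 18.68
eef_pos: [0.4501, 0.234, 0.0161]
tool_rot: [[0.001, -1.0, 0.001], [0.0, 0.001, 1.0], [-1.0, -0.001, 0.0]]
wrist_force: [-0.3, 0.4, -0.6]
opening: 0.0597
```

```bash
python3 -m handwheel '[[[0,0,0,0,0,0,-1],[0,0,0,0,0,0,-1],[0,0,0,0,0,0,-1],[0,0,0,0,0,0,-1],[0,0,0,0,0,0,-1]]]';python3 -m handwheel '[[[0,0,0,0,0,0,-1],[0,0,0,0,0,0,-1],[0,0,0,0,0,0,-1],[0,0,0,0,0,0,-1]]]'; python3 -m handwheel '[[[0,0,0.01,0,0,0,-1],[0,0,0.03,0,0,0,-1],[0,0,0.05,0,0,0,-1],[0,0,0.09,0,0,0,-1],[0,0,0.13,0,0,0,-1]]]'
```

```text
time: 19.1
eef_pos: [0.4498, 0.2339, 0.0157]
tool_rot: [[0.0, -1.0, 0.001], [0.0, 0.001, 1.0], [-1.0, -0.0, 0.0]]
wrist_force: [0.5, -0.6, -0.6]
opening: 0.0284
time: 19.43
eef_pos: [0.4497, 0.2339, 0.0156]
tool_rot: [[-0.0, -1.0, 0.001], [0.0, 0.001, 1.0], [-1.0, 0.0, 0.0]]
wrist_force: [-0.1, 0.3, 1.2]
opening: 0.0162
time: 19.85
eef_pos: [0.4485, 0.2332, 0.1467]
tool_rot: [[-0.002, -1.0, 0.001], [-0.001, 0.001, 1.0], [-1.0, 0.002, -0.001]]
wrist_force: [0.8, 0.7, -0.5]
opening: 0.0162
```

```bash
python3 -m handwheel '[[[0,-0.03,0.01,0,0,0,-1],[0.003,-0.065,0.01,0,0,0,-1],[0.006,-0.1,0.01,0,0,0,-1],[0.009,-0.14,0.01,0,0,0,-1],[0.012,-0.18,0.01,0,0,0,-1]]]'; python3 -m handwheel '[[[0.003,-0.04,0,0,0,0,-1],[0.006,-0.08,0,0,0,0,-1],[0.009,-0.12,0,0,0,0,-1],[0.012,-0.16,0,0,0,0,-1],[0.016,-0.2,0,0,0,0,-1]]]';python3 -m handwheel '[[[0.004,-0.04,0,0,0,0,-1],[0.004,-0.07,0,0,0,0,-1],[0.004,-0.09,-0.02,0,0,0,-1],[0.004,-0.094,-0.05,0,0,0,-1],[0.004,-0.094,-0.08,0,0,0,-1]]]';python3 -m handwheel '[[[0,0,0,0,0,0,-1],[0,0,0,0,0,0,-1],[0,0,0,0,0,0,-1]]]'
python3 - <<'E'
from h import *
s=env.observe();print(s['eef_pos'],s['opening'],s['time']);cw=viewer.get_calibration('wrist');w=snap('wrist','w5.png');im=snap('scene','s5.png');snap('top','t5.png')
S=4
c=viewer.get_calibration('scene')
a=cv2.resize(cv2.imread('pics/s4.png'),None,fx=S,fy=S,interpolation=cv2.INTER_CUBIC)
for x,y,z,rad in[(.482,-.2403,.029,.03),(.482,-.2403,.016,.095),(.482,-.094,.088,.0285),(.482,-.094,.003,.031),(.628,-.24,.085,.031),(.628,-.24,0,.027)]:
    p=np.array([(proj(c,[x+rad*np.cos(t),y+rad*np.sin(t),z])+.5)*S for t in np.linspace(0,6.283,60)]).astype(int);cv2.polylines(a,[p],True,(255,0,255),1)
cv2.imwrite('pics/ov4.png',a[215*S:355*S,165*S:300*S])
cv2.imwrite('pics/s5c.png',cv2.resize(im[160:340,120:320],None,fx=3,fy=3))
E
```

```text
time: 20.27
eef_pos: [0.4615, 0.0524, 0.1565]
tool_rot: [[0.001, -1.0, -0.0], [0.0, -0.0, 1.0], [-1.0, -0.001, 0.0]]
wrist_force: [1.3, 0.4, -1.4]
opening: 0.0163
time: 20.68
eef_pos: [0.4772, -0.1482, 0.1564]
tool_rot: [[0.0, -1.0, 0.001], [-0.0, 0.001, 1.0], [-1.0, -0.0, -0.0]]
wrist_force: [0.9, 1.3, -0.9]
opening: 0.017
time: 21.1
eef_pos: [0.4825, -0.2425, 0.0761]
tool_rot: [[0.003, -1.0, 0.003], [-0.002, 0.003, 1.0], [-1.0, -0.003, -0.002]]
wrist_force: [0.0, -0.1, -1.1]
opening: 0.0166
time: 21.35
eef_pos: [0.4824, -0.2402, 0.077]
tool_rot: [[0.001, -1.0, 0.0], [-0.0, 0.0, 1.0], [-1.0, -0.001, -0.0]]
wrist_force: [0.0, -0.5, -0.8]
opening: 0.0164
[ 0.48235199 -0.24020968  0.07702425] 0.016429184822370067 21.35
```

View pics/ov4.png

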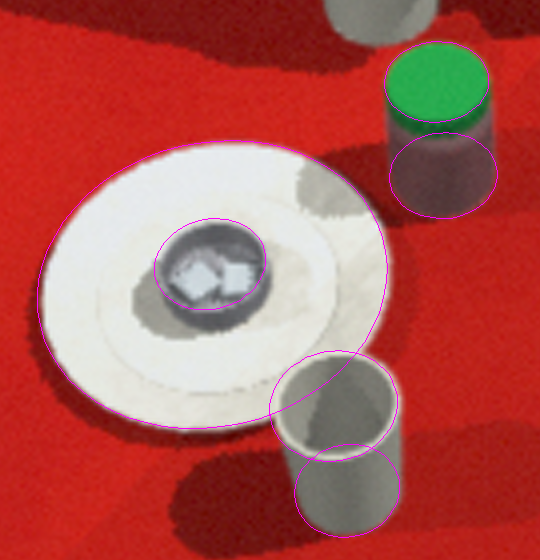

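View pics/s5c.png

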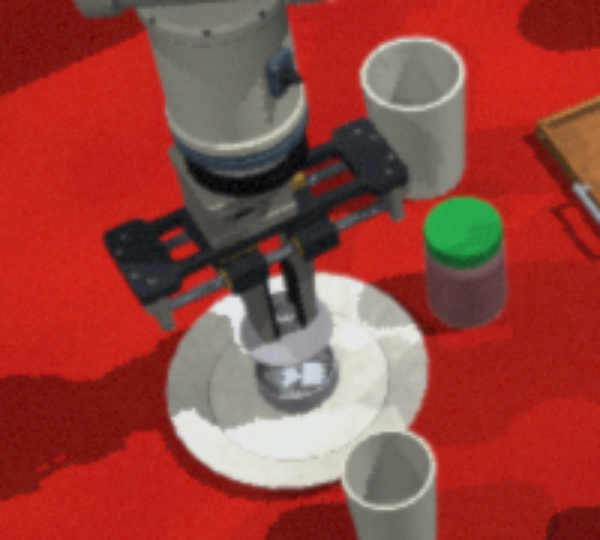

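View pics/w5.png

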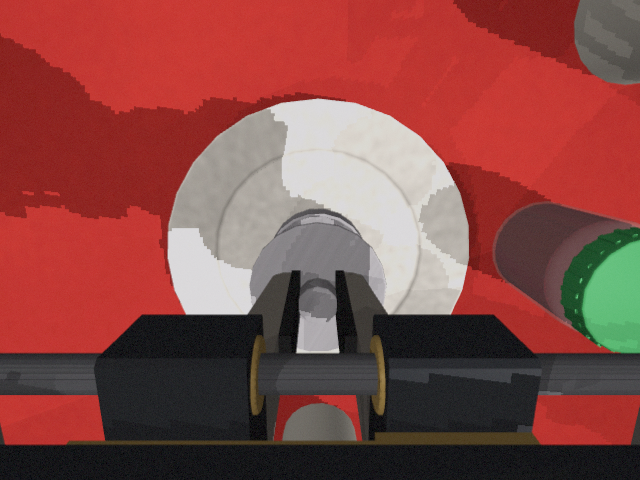

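Jar, tumbler and plate rim overlays fit within about 1 px. The lid hangs level above the dish. Lowering it.

```bash
python3 -m handwheel '[[[0,0,-0.012,0,0,0,-1],[0,0,-0.022,0,0,0,-1],[0,0,-0.030,0,0,0,-1],[0,0,-0.035,0,0,0,-1],[0,0,-0.037,0,0,0,-1]]]';python3 -m handwheel '[[[0,0,-0.002,0,0,0,-1],[0,0,-0.004,0,0,0,-1],[0,0,-0.005,0,0,0,-1],[0,0,-0.005,0,0,0,-1]]]'
```

```text
time: 21.92
eef_pos: [0.4809, -0.2397, 0.0371]
tool_rot: [[-0.002, -1.0, 0.001], [0.001, 0.001, 1.0], [-1.0, 0.002, 0.001]]
wrist_force: [-0.4, 0.1, -0.4]
opening: 0.0164
time: 22.25
eef_pos: [0.4818, -0.2402, 0.0345]
tool_rot: [[-0.0, -1.0, 0.001], [0.0, 0.001, 1.0], [-1.0, 0.0, 0.0]]
wrist_force: [-3.4, 1.5, 10.3]
opening: 0.0163
```

```bash
python3 -m handwheel '[[[0,0,0.001,0,0,0,0],[0,0,0.001,0,0,0,0],[0,0,0.001,0,0,0,0],[0,0,0.001,0,0,0,0],[0,0,0.02,0,0,0,0]]]'; python3 -m handwheel '[[[0,0,0.04,0,0,0,-0.4],[0,0,0.08,0,0,0,-0.4],[0,0,0.12,0,0,0,-0.4],[0,0.03,0.13,0,0,0,-0.4],[0,0.07,0.13,0,0,0,-0.4]]]';python3 -m handwheel '[[[0.001,0.04,0,0,0,0,-0.4],[0.002,0.08,0,0,0,0,-0.4],[0.003,0.12,0,0,0,0,-0.4],[0.004,0.16,0,0,0,0,-0.4],[0.005,0.2,0,0,0,0,-0.4]]]';python3 -m handwheel '[[[0.001,0.04,0,0,0,0,-0.4],[0.002,0.08,0,0,0,0,-0.4],[0.003,0.12,0,0,0,0,-0.4],[0.004,0.16,0,0,0,0,-0.4],[0.005,0.2,0,0,0,0,-0.4]]]'
python3 - <<'E'
from h import *
im=snap('scene','s6.png')
cv2.imwrite('pics/s6c.png',cv2.resize(im[200:360,150:320],None,fx=3.5,fy=3.5,interpolation=cv2.INTER_CUBIC))
E
```

```text
time: 22.67
eef_pos: [0.4798, -0.2392, 0.0512]
tool_rot: [[-0.004, -1.0, 0.001], [0.002, 0.001, 1.0], [-1.0, 0.004, 0.002]]
wrist_force: [-0.5, -0.5, -0.4]
opening: 0.0458
time: 23.08
eef_pos: [0.4844, -0.1722, 0.1876]
tool_rot: [[0.007, -1.0, 0.004], [-0.003, 0.004, 1.0], [-1.0, -0.007, -0.003]]
wrist_force: [1.0, 1.2, 0.0]
opening: 0.0277
time: 23.5
eef_pos: [0.4864, 0.0317, 0.1837]
tool_rot: [[0.0, -1.0, 0.001], [0.0, 0.001, 1.0], [-1.0, -0.0, 0.0]]
wrist_force: [1.0, -0.5, 0.2]
opening: 0.0273
time: 23.92
eef_pos: [0.4914, 0.2319, 0.1836]
tool_rot: [[0.0, -1.0, 0.001], [0.0, 0.001, 1.0], [-1.0, -0.0, 0.0]]
wrist_force: [0.3, -0.8, 1.0]
opening: 0.0277
```

View pics/s6c.png

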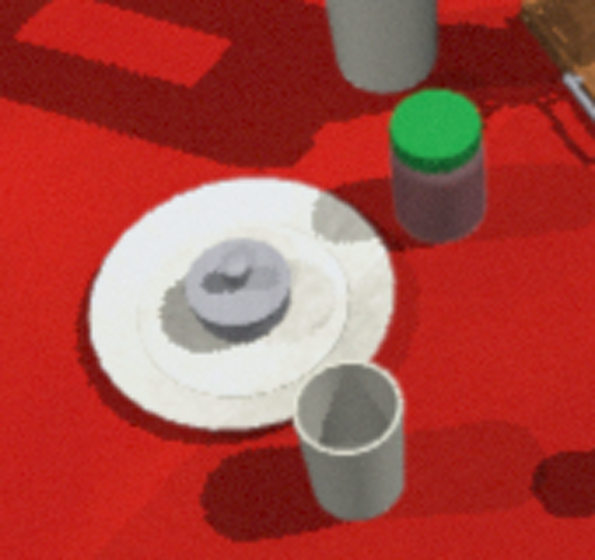

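The lid sits level on the dish. Now the spreader.

```bash
python3 -m handwheel '[[[-0.003,0.04,0,0,0,0,-0.4],[-0.003,0.08,0,0,0,0,-0.4],[-0.003,0.1,-0.03,0,0,0,-0.4],[-0.003,0.1,-0.06,0,0,0,-0.4],[-0.003,0.1,-0.08,0,0,0,-0.4]]]';python3 -m handwheel '[[[0,0,0,0,0,0,-0.4],[0,0,0,0,0,0,-0.4],[0,0,0,0,0,0,-0.4],[0,0,0,0,0,0,-0.4]]]'
python3 - <<'E'
from h import *
from m import r
s=env.observe();print(s['eef_pos'],s['time']);c=viewer.get_calibration('wrist');snap('wrist','w7.png');print(proj(c,r['hend']),proj(c,r['tip']),proj(c,[.4885,.330,.018]),proj(c,[.4395,.3691,.018]))
E
```

```text
time: 24.38
eef_pos: [0.4877, 0.3309, 0.1012]
tool_rot: [[-0.001, -1.0, -0.001], [-0.001, -0.001, 1.0], [-1.0, 0.001, -0.001]]
wrist_force: [0.1, -0.5, 0.1]
opening: 0.0275
time: 24.72
eef_pos: [0.4899, 0.3302, 0.1053]
tool_rot: [[0.002, -1.0, 0.001], [0.001, 0.001, 1.0], [-1.0, -0.002, 0.001]]
wrist_force: [-0.6, 0.2, 0.2]
opening: 0.0278
[0.48987344 0.33017728 0.1053305 ] 24.7167
[319.03895045 166.61522416] [320.71578138 363.59669576] [317.8213196  243.06716286] [376.61673266 171.45073588]
```

View pics/w7.png

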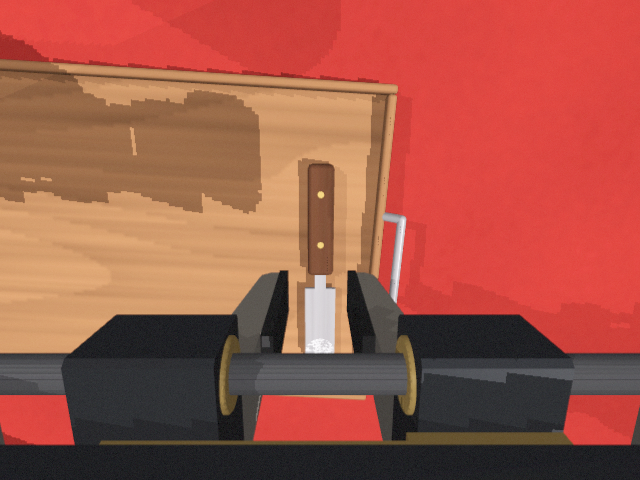

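```bash
python3 -m handwheel '[[[0,0.001,-0.03,0,0,0,-0.4],[0,0.001,-0.05,0,0,0,-0.4],[0,0.001,-0.065,0,0,0,-0.4],[0,0.001,-0.072,0,0,0,-0.4],[0,0.001,-0.075,0,0,0,-0.4]]]';python3 -m handwheel '[[[0,0,-0.006,0,0,0,-0.4],[0,0,-0.011,0,0,0,-0.4],[0,0,-0.015,0,0,0,-0.4],[0,0,-0.018,0,0,0,-0.4],[0,0,-0.018,0,0,0,-0.4]]]'
```

```text
time: 25.18
eef_pos: [0.4888, 0.3306, 0.0285]
tool_rot: [[-0.0, -1.0, 0.001], [-0.0, 0.001, 1.0], [-1.0, 0.0, -0.0]]
wrist_force: [0.1, 0.1, -0.3]
opening: 0.0272
time: 25.6
eef_pos: [0.4886, 0.3307, 0.0103]
tool_rot: [[-0.0, -1.0, 0.001], [-0.0, 0.001, 1.0], [-1.0, 0.0, -0.0]]
wrist_force: [0.7, -0.4, -0.8]
opening: 0.0274
```

```bash
python3 -m handwheel '[[[0,0,-0.002,0,0,0,-0.4],[0,0,-0.002,0,0,0,-1],[0,0,-0.002,0,0,0,-1],[0,0,-0.002,0,0,0,-1],[0,0,-0.002,0,0,0,-1]]]';python3 -m handwheel '[[[0,0,0,0,0,0,-1],[0,0,0,0,0,0,-1],[0,0,0,0,0,0,-1]]]'; python3 -m handwheel '[[[0,0,0.01,0,0,0,-1],[0,0,0.03,0,0,0,-1],[0,0,0.06,0,0,0,-1],[0,0,0.09,0,0,0,-1],[0,0,0.11,0,0,0,-1]]]'
python3 - <<'E'
from h import *
im=snap('scene','s8.png');cv2.imwrite('pics/s8c.png',cv2.resize(im[100:260,290:490],None,fx=3,fy=3,interpolation=cv2.INTER_CUBIC))
E
```

```text
time: 26.02
eef_pos: [0.4888, 0.3309, 0.0087]
tool_rot: [[0.0, -1.0, 0.001], [0.0, 0.001, 1.0], [-1.0, -0.0, 0.0]]
wrist_force: [0.2, 0.2, -0.2]
opening: 0.0175
time: 26.27
eef_pos: [0.4888, 0.3309, 0.0087]
tool_rot: [[0.0, -1.0, 0.001], [0.0, 0.001, 1.0], [-1.0, -0.0, 0.0]]
wrist_force: [-0.4, 0.8, 0.3]
opening: 0.0178
time: 26.68
eef_pos: [0.4895, 0.3313, 0.1219]
tool_rot: [[0.002, -1.0, 0.001], [0.001, 0.001, 1.0], [-1.0, -0.002, 0.001]]
wrist_force: [0.7, 0.7, -0.2]
opening: 0.0181
```

View pics/s8c.png

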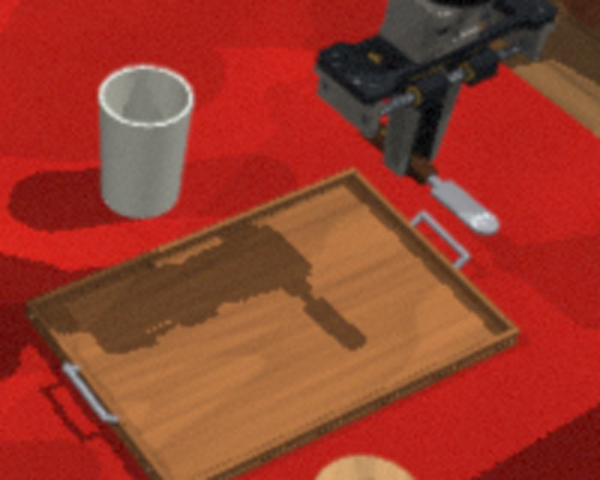

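```bash
python3 -m handwheel '[[[0,-0.02,0.03,0,0,0,-1],[0,-0.06,0.03,0,0,0,-1],[0,-0.1,0.03,0,0,0,-1],[0,-0.14,0.03,0,0,0,-1],[0,-0.18,0.03,0,0,0,-1]]]'; python3 -m handwheel '[[[-0.002,-0.04,0,0,0,0,-1],[-0.004,-0.08,0,0,0,0,-1],[-0.006,-0.12,0,0,0,0,-1],[-0.008,-0.16,0,0,0,0,-1],[-0.01,-0.2,0,0,0,0,-1]]]'; python3 -m handwheel '[[[-0.002,-0.04,0,0,0,0,-1],[-0.004,-0.08,0,0,0,0,-1],[-0.006,-0.12,0,0,0,0,-1],[-0.008,-0.16,0,0,0,0,-1],[-0.01,-0.2,0,0,0,0,-1]]]';python3 -m handwheel '[[[-0.003,-0.04,0,0,0,0,-1],[-0.006,-0.07,0,0,0,0,-1],[-0.01,-0.1,0,0,0,0,-1],[-0.01,-0.116,-0.02,0,0,0,-1],[-0.01,-0.116,-0.05,0,0,0,-1]]]';python3 -m handwheel '[[[0,0,-0.02,0,0,0,-1],[0,0,-0.04,0,0,0,-1],[0,0,-0.06,0,0,0,-1],[0,0,-0.06,0,0,0,-1],[0,0,-0.06,0,0,0,-1]]]'
python3 - <<'E'
from h import *
im=snap('scene','s9.png');cv2.imwrite('pics/s9c.png',cv2.resize(im[180:380,80:340],None,fx=3,fy=3,interpolation=cv2.INTER_CUBIC))
c=viewer.get_calibration('wrist');snap('wrist','w9.png');print(env.observe()['eef_pos'])
E
```

```text
time: 27.15
eef_pos: [0.4883, 0.1493, 0.1491]
tool_rot: [[0.001, -1.0, -0.0], [0.0, -0.0, 1.0], [-1.0, -0.001, 0.0]]
wrist_force: [0.3, -0.3, -0.9]
opening: 0.0174
time: 27.57
eef_pos: [0.4782, -0.051, 0.1491]
tool_rot: [[0.001, -1.0, 0.001], [-0.0, 0.001, 1.0], [-1.0, -0.001, -0.0]]
wrist_force: [1.7, 0.2, -0.8]
opening: 0.0174
time: 27.98
eef_pos: [0.4681, -0.2512, 0.149]
tool_rot: [[0.0, -1.0, 0.001], [-0.0, 0.001, 1.0], [-1.0, -0.0, -0.0]]
wrist_force: [1.3, 0.4, -0.6]
opening: 0.0173
time: 28.4
eef_pos: [0.4605, -0.3703, 0.1011]
tool_rot: [[0.006, -1.0, 0.003], [-0.005, 0.003, 1.0], [-1.0, -0.006, -0.005]]
wrist_force: [-0.3, -0.5, -0.9]
opening: 0.0178
time: 28.82
eef_pos: [0.4581, -0.3647, 0.0382]
tool_rot: [[-0.002, -1.0, 0.001], [0.001, 0.001, 1.0], [-1.0, 0.002, 0.001]]
wrist_force: [0.1, 0.7, -1.3]
opening: 0.0173
[ 0.45936335 -0.36562011  0.03982142]
```

View pics/s9c.png

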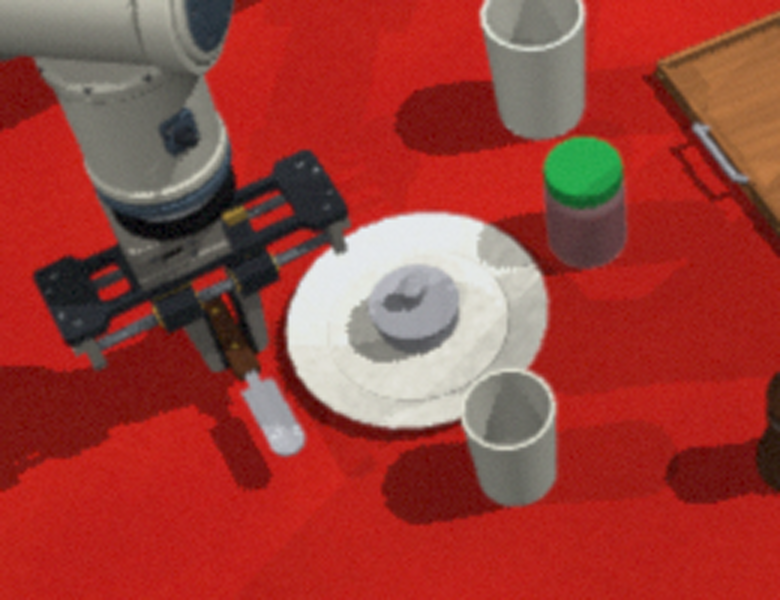

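View pics/w9.png

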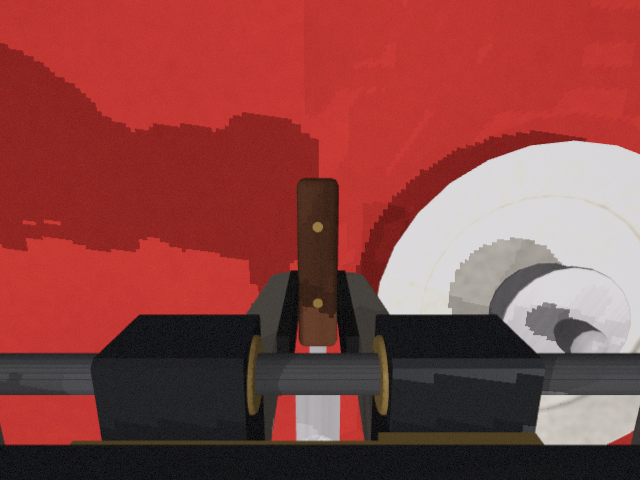

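```bash
python3 -m handwheel '[[[0,0,-0.010,0,0,0,-1],[0,0,-0.018,0,0,0,-1],[0,0,-0.025,0,0,0,-1],[0,0,-0.029,0,0,0,-1],[0,0,-0.032,0,0,0,-1]]]';python3 -m handwheel '[[[0,0,-0.002,0,0,0,-1],[0,0,-0.004,0,0,0,-1],[0,0,-0.005,0,0,0,-1],[0,0,-0.005,0,0,0,-1]]]'
```

```text
time: 29.33
eef_pos: [0.4584, -0.3649, 0.0057]
tool_rot: [[-0.001, -1.0, 0.001], [0.001, 0.001, 1.0], [-1.0, 0.001, 0.001]]
wrist_force: [-0.5, -0.0, 0.1]
opening: 0.0176
time: 29.67
eef_pos: [0.4587, -0.3652, 0.0026]
tool_rot: [[-0.0, -1.0, 0.001], [0.0, 0.001, 1.0], [-1.0, 0.0, 0.0]]
wrist_force: [-3.1, 2.2, 12.3]
opening: 0.0175
```

Contact. Open narrowly, because the plate rim is close, then rise.

```bash
python3 -m handwheel '[[[0,0,0.001,0,0,0,-0.5],[0,0,0.001,0,0,0,-0.5],[0,0,0.001,0,0,0,-0.5],[0,0,0.005,0,0,0,-0.5],[0,0,0.015,0,0,0,-0.5]]]'; python3 -m handwheel '[[[0,0,0.03,0,0,0,-0.5],[0,0,0.06,0,0,0,-0.5],[0,0,0.1,0,0,0,-0.5],[0,0,0.14,0,0,0,-0.5],[-0.02,0,0.18,0,0,0,-0.5]]]'; python3 -m handwheel '[[[-0.03,-0.02,0.03,0,0,0,0],[-0.06,-0.04,0.04,0,0,0,0],[-0.09,-0.06,0.05,0,0,0,0],[-0.12,-0.08,0.06,0,0,0,0],[-0.12,-0.11,0.06,0,0,0,0]]]'; python3 -m handwheel '[[[0,0,0,0,0,0,0],[0,0,0,0,0,0,0],[0,0,0,0,0,0,0]]]'
python3 - <<'E'
from h import *
for n,crop in(('top',(190,350,300,560)),('scene',(215,355,120,300))):
    im=snap(n,n+'f.png');c=viewer.get_calibration(n);S=3 if n=='top' else 4
    a=cv2.resize(im,None,fx=S,fy=S,interpolation=cv2.INTER_CUBIC)
    for x,y,z,rad in[(.482,-.2403,.032,.033),(.482,-.2403,.016,.095),(.482,-.0943,.088,.0285),(.628,-.2403,.085,.031),(.628,-.2403,0,.027)]:
        p=np.array([(proj(c,[x+rad*np.cos(t),y+rad*np.sin(t),z])+.5)*S for t in np.linspace(0,6.283,60)]).astype(int);cv2.polylines(a,[p],True,(255,0,255),1)
    for x,z in((.407,.01),(.558,.006)): cv2.circle(a,tuple(((proj(c,[x,-.365,z])+.5)*S).astype(int)),4,(255,255,0),1)
    cv2.imwrite(f'pics/f_{n}.png',a[crop[0]*S:crop[1]*S,crop[2]*S:crop[3]*S])
E
```

```text
time: 30.08
eef_pos: [0.458, -0.3646, 0.0159]
tool_rot: [[-0.002, -1.0, 0.001], [0.001, 0.001, 1.0], [-1.0, 0.002, 0.001]]
wrist_force: [0.0, -0.1, 0.2]
opening: 0.0231
time: 30.5
eef_pos: [0.4422, -0.3655, 0.1972]
tool_rot: [[0.003, -1.0, -0.0], [-0.002, -0.0, 1.0], [-1.0, -0.003, -0.002]]
wrist_force: [0.9, -0.5, 1.1]
opening: 0.0231
time: 30.92
eef_pos: [0.3161, -0.4753, 0.2573]
tool_rot: [[0.0, -1.0, 0.002], [-0.002, 0.002, 1.0], [-1.0, -0.0, -0.002]]
wrist_force: [0.8, -0.6, 0.4]
opening: 0.0458
time: 31.17
eef_pos: [0.32, -0.4745, 0.254]
tool_rot: [[-0.0, -1.0, 0.001], [0.001, 0.001, 1.0], [-1.0, 0.0, 0.001]]
wrist_force: [0.2, 0.2, 1.0]
opening: 0.046
```

View pics/f_top.png

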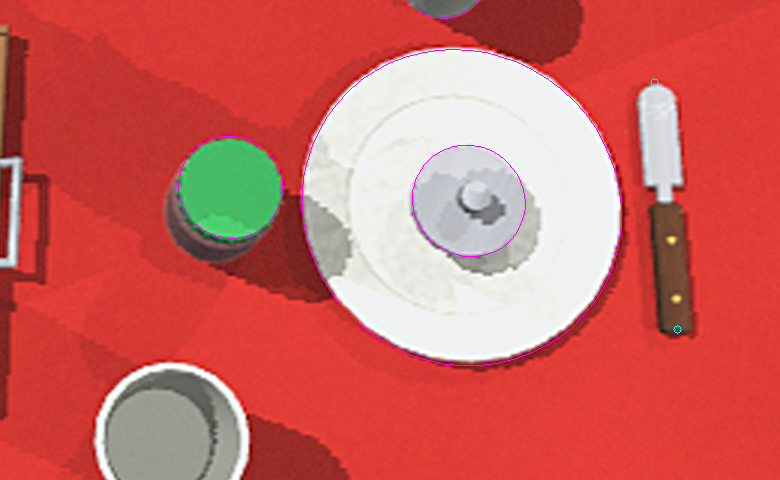

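View pics/f_scene.png

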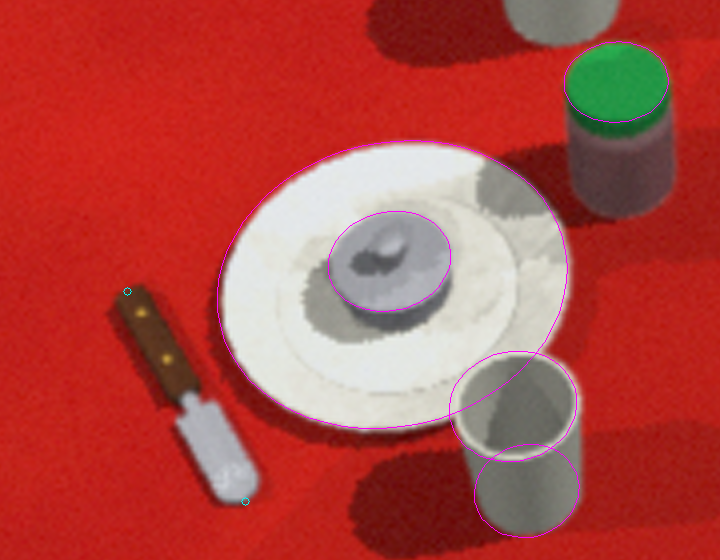

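View pics/scenef.png

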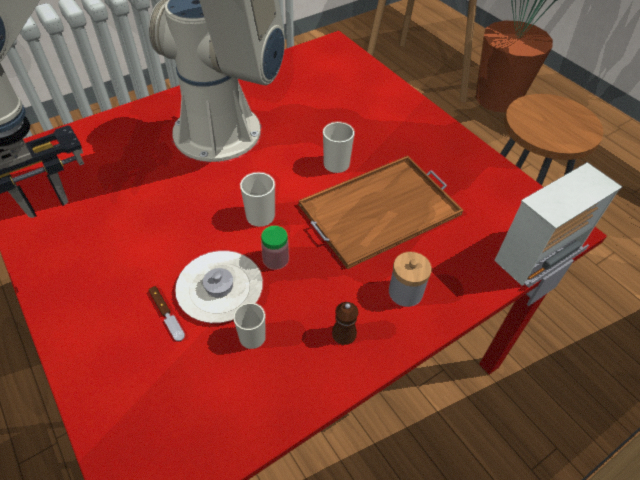

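All of it is placed within about 1–2 mm of target. The spreader is straight with its handle towards the robot, and the canister and mill haven't moved. Handing in.

```bash
python3 -c "
from h import *
print(env.hand_in())"
```

```text
the job is handed in; nothing more can be done
None
```

I laid the breakfast place from the tray and handed it in at about 31 s of the 128 s allowed; the hand-in gave no verdict. The order was jar, tumbler, dish, lid, spreader, and I used the small tumbler from the tray, not the two larger ones on the table.

**Placing:** Projected targets drawn over the last top and scene pictures agree with the objects to about 1–2 mm for the dish, jar and lid. In the scene view the tumbler shows about 1 px (2 mm) of shift, probably calibration. It sits at the edge of the top view, where I only saw part of it.

**Lid and spreader:** The lid looks level on the dish. The spreader lies flat and straight with its handle towards the robot, up to about 2–3 mm from target along its length.

**Other checks:** The gripper is open and clear of everything. Comparing pictures by eye, the canister and mill are at the same pixels as at the start. The highest wrist force I saw was 26 N, when the jar touched the table. No check failed.

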